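# Centre the gourd bottle on the balance pan and tare it

## Task

The empty white gourd bottle stands off-centre on the small pan of the balance, which would spoil the weighing. With the fingertips or the outside of the fingers, nudge it with light taps low on its belly until its foot stands wholly inside the small dark ring on the pan: it is wobbly, so do not tip it or knock it off, and do not lift it or take it between the fingers. Only when it is centred and you have let go of it, press the orange tare key fully down and release it, leaving the brown bottle, the blue jar and the mortar where they are.

Things in the scene. Friction and masses are not known exactly. Their poses are not given: they have to be found in the camera images.
- bottle: White gourd-shaped porcelain pill bottle, red stopper, round about its z axis, loose, 110 to 220 g. Origin: centre of its underside, z up. 80 mm tall; foot 32 mm across; lower belly 54 mm (the widest part) at 21 mm height; waist 24 mm at 45; upper belly 33 mm at 57; stopper 17 mm. Pushed at the lower belly it slides on the pan and stops with the finger; pushed at the waist or above it rocks and tips.
- pan: Round polished steel weighing pan of the balance, 100 mm across, 4 mm thick, flat, fixed. Origin: centre of its top face (z up), 64 mm above the counter; its x and y directions mean nothing. About the centre a thin dark ring, 46 mm inside diameter, in which the bottle's foot belongs; a fainter ring runs near the edge. Friction with the bottle about 0.3 to 0.4.
- balance: Off-white electronic balance, fixed. Origin: on the counter below the pan's centre; z up, its -x points to its console, turned roughly to the robot. Housing from x = -155 to +85 and y = -88 to +88 mm; weighing deck 54 mm high from x = -65 to +81 mm; console before it 41 mm high with a display, the orange tare key at the y = -56 mm side and a small flush grey key at the other.
- tare_top (a point): Centre of the top face of the orange tare key (26 mm along the balance's x by 34 mm along its y), 47 mm above the counter, 7 mm proud of the console; it moves straight down with the key.
- tare (a joint): Travel of the tare key: 0 m up, 0.004 m fully down; a spring (about 4 N fully down) brings it back up.
- brown_bottle: Brown gourd bottle of the same shape and size as the white one, loose on the counter beside the balance, to be left alone. Origin: centre of its underside.
- jar: Blue lidded porcelain jar, 68 mm in diameter, 88 mm tall, loose on the counter on the other side of the balance, to be left alone. Origin: centre of its underside.
- mortar: Small brass mortar, 86 mm across the rim and 72 mm tall, with its pestle standing out to 118 mm, loose behind the balance (its far side from the robot), to be left alone. Origin: centre of its underside.
Not all that is in view belongs to the job. Of the things like the bottle, leave any that is pink, purple or turquoise; of the rest the smaller one is meant.

How it is judged:
On the way, in this order (a step that is already met when the one before it is completed fails the run):
1. the white bottle stands at rest and upright on the pan, its foot inside the ring, and is not touched (horizontal distance between bottle and pan below 0.0075 m and angle between bottle's own z axis and vertical below 0.05 rad and z of bottle in the frame of pan between -0.003 and 0.003 m and linear speed of bottle below 0.01 m/s and contact force between each of the fingers, the arm and bottle below 0.05 N), for 0.3 s.
2. the tare key is pressed fully down while the bottle stands centred (value of joint tare above 0.003 m and horizontal distance between bottle and pan below 0.0075 m), for 0.05 s.
At the end, for the whole second after the job is handed in: The white bottle stands upright (within 0.05 rad) and at rest on the pan, its axis within 7.5 mm of the pan's centre so that the foot is inside the ring, and the tare key is up again (horizontal distance between bottle and pan below 0.0075 m and angle between bottle's own z axis and vertical below 0.05 rad and z of bottle in the frame of pan between -0.003 and 0.003 m and linear speed of bottle below 0.01 m/s and value of joint tare below 0.001 m); the robot touches nothing.
It fails at once if the white bottle is tipped (more than 0.3 rad), lifted (more than 12 mm) or knocked off the pan (angle between bottle's own z axis and vertical above 0.3 rad or z of bottle in the frame of pan above 0.012 m or z of bottle in the frame of pan below -0.01 m).
It fails at once if the white bottle is taken between the fingers ((horizontal distance between the grasp point and bottle below 0.018 m and z of the grasp point in the frame of pan below 0.05 m) or (horizontal distance between the grasp point and bottle below 0.01 m and z of the grasp point in the frame of pan below 0.075 m)).
It fails at once if the white bottle is struck or pushed harder than a light tap (15 N) (contact force between any of the fingers, the arm and bottle above 15 N).
It fails at once if the tare key is pressed before the bottle stands centred (value of joint tare above 0.003 m and horizontal distance between bottle and pan above 0.0085 m).
It fails at once if the brown bottle, the jar or the mortar is moved by more than 15 mm or tipped (distance of any of brown_bottle, jar, mortar from where it was at the start of the episode above 0.015 m or angle between any of brown_bottle, jar, mortar's own z axis and vertical above 0.2 rad).
It also fails if it takes over 48 s, if anything falls off the work surface, if the arm or the gripper's body presses on something with over 40 N, if the wrist force passes 120 N, or if a joint passes its speed limit or range.

## Robot

A 6-joint arm with a two-finger parallel gripper is mounted at the origin on the work surface. World frame = base frame: x ahead of the robot, y to its left, z up, the work surface at z = 0. Lengths are in m, angles in rad, forces in N, time in s.
With the tool pointing down it reaches from about 0.325 to 0.75 m from the base axis. Payload 7.6 kg.
Tool frame: the origin (TCP) lies midway between the tips of the shut fingers; the grasp point (between the pads) lies 19 mm behind it; z points along the fingers, y is the direction in which the jaws open and shut (so a half turn about z gives the same grasp; the last joint's range is limited). The gripper opens to 85 mm and grips with 20 to 120 N. Pads are 22 mm wide; open, the fingers measure 114 mm over their backs; the gripper's body (76 mm by 85 mm) begins 54 mm behind the grasp point. The pads swing forward as they close: fully open they stand 13 mm farther back than shut.
Start: joints at [-1.255, 0.052, 1.401, -0, 1.689, -0.07], TCP at [0.198, -0.486, 0.231] pointing down, gripper open.
Joint ranges: [-2.9, 2.9], [-0.91, 2.17], [0.12, 2.37], [-1.06, 4.2], [0.26, 2.73], [-2.93, 2.93]. Speed limits (rad/s): [2.57, 2.57, 3.01, 3.14, 3.14, 3.14].

## Interface

Orientations are given as [roll, pitch, yaw] about the fixed x, y, z axes, in that order (R = Rz(yaw) Ry(pitch) Rx(roll)).
In Python, from cell import sensors, optics, workorder gives the robot as it stands.
- The arm moves only by the tool arm_command, never from a script. Its arguments are lists of equal length, an entry for each row: "claw": the finger opening in mm, from 0 to 85.4; "dp": the shift along the tool's x, y, z in mm, a list of three; "rot": the turn, a rotation vector about the tool's x, y, z in degrees, a list of three. In form: {"claw": [claw, ...], "dp": [[tx, ty, tz], ...], "rot": [[ax, ay, az], ...]}. A call has exactly 8 rows; each row is the pose to reach, as a shift and turn from the pose measured when the call began, along the tool's axes at that moment; what a row does not reach only later rows make up. A row lasts 1/8 s, in which the tool goes at most 62.5 mm and 10.7 degrees, less where a joint would pass 70% of its speed; a pose out of reach is approached as far as the arm can. A call with a gripper value outside its range is refused whole. The fingers move at their own pace and stop on an object; "force" is the grip in N (left out, the last holds). Time passes only in rows, so rows that repeat a pose let the fingers close, or fill a call up. It gives the time, the measured TCP pose, the force and the opening at its end, in the units of the state.
- sensors.state(): the state, without advancing time (a new reading comes with each control period).
- optics.capture(name): name is "scene" or "top"; returns a dict with "img" (384x512x3 uint8, red, green, blue), "mtx" (3x3 intrinsics, pixels), "world_from_camera" (4x4, takes a point from camera to world coordinates). Camera axes: x right, y down, z forward; pixel columns grow to the right and rows downward; lengths in m; the calibration is good to about 2 mm. A picture is of the moment at which its call begins. There is no depth.
- workorder.job_done(): hands the job in, once; it reports no verdict.
The state is a dict: "time": time; "qpos": joint angles; "joint_vel": joint speeds; "joint_efforts": joint torques, N m; "tcp_pos": TCP position; "orientation": TCP orientation; "wrist_force": force on the tool from outside, world axes, zero at the start; "torque": the same for the moment, N m; "finger_gap": opening from 0.0 (shut) to 1.0 (fully open).
Only numpy, scipy, OpenCV 4.12 (cv2) and the standard library are available. Lean on these libraries where they do the work, as an engineer would, in place of code of your own. Each camera call takes 0.05 s, during which the arm holds its last target. There are 200 camera calls.

## Working session

There is one attempt and no reset: what is moved stays moved. The work goes in short steps, Python scripts to look and compute and a tool call to move; the robot and the scene stay as the last step left them, time stands still between calls to the robot, and variables do not carry over. Pictures are saved under pics/ and viewed, about 8 in all and at most 12, crops included, and the job is handed in when it is done.

Besides the shell and the picture viewer there is one more tool, called after ">>>" by a JSON object that holds its "api" and its "payload". arm_command: Moves the arm, as the interface text tells. Its arguments: {"type":"object","properties":{"claw":{"type":"array","items":{"type":"number"}},"dp":{"type":"array","items":{"type":"array","items":{"type":"number"}}},"rot":{"type":"array","items":{"type":"array","items":{"type":"number"}}},"force":{"type":"number"}},"required":["claw","dp","rot"]}

```bash
mkdir -p pics; ls; cat > h.py <<'E'
import numpy as np, cv2
from cell import sensors, optics, workorder
from scipy.spatial.transform import Rotation as R
def cap(n,f=None):
    c=optics.capture(n)
    if f: cv2.imwrite(f,cv2.cvtColor(c['img'],cv2.COLOR_RGB2BGR))
    return c
def ray(c,u,v,z):
    d=c['world_from_camera'][:3,:3]@np.linalg.solve(c['mtx'],[u,v,1.]); o=c['world_from_camera'][:3,3]
    return o+d*(z-o[2])/d[2]
def proj(c,p):
    T=c['world_from_camera']; q=c['mtx']@(T[:3,:3].T@(np.asarray(p)-T[:3,3])); return q[:2]/q[2]
E
python3 - <<'E'
from h import *
a=cap('scene');b=cap('top')
cv2.imwrite('pics/a.png',cv2.cvtColor(cv2.resize(a['img'],(800,600)),cv2.COLOR_RGB2BGR))
cv2.imwrite('pics/b.png',cv2.cvtColor(cv2.resize(b['img'],(800,600)),cv2.COLOR_RGB2BGR))
for c in(a,b): print(c['mtx'].round(1).tolist(),c['world_from_camera'].round(3).tolist())
print(sensors.state())
E
```

```text
pics
[[415.7, 0.0, 264.7], [0.0, 415.7, 186.1], [0.0, 0.0, 1.0]] [[-0.777, 0.347, -0.525, 1.129], [0.629, 0.429, -0.648, 0.664], [-0.0, -0.834, -0.552, 0.604], [0.0, 0.0, 0.0, 1.0]]
[[390.2, 0.0, 260.8], [0.0, 390.2, 190.9], [0.0, 0.0, 1.0]] [[0.011, -0.993, 0.119, 0.506], [-1.0, -0.013, -0.017, 0.026], [0.018, -0.119, -0.993, 1.017], [0.0, 0.0, 0.0, 1.0]]
{'time': 0.1, 'qpos': array([-1.25530830e+00,  5.28042229e-02,  1.40160783e+00, -2.93260958e-05,
        1.68859435e+00, -7.03171832e-02]), 'joint_vel': array([ 0.00068664, -0.00077172, -0.00239137,  0.00054008, -0.00098815,
       -0.00044063]), 'joint_efforts': array([ 1.02164409e-03, -3.82582533e+01, -3.60985780e+01, -1.23775311e-05,
        4.74876375e-03, -9.10088538e-07]), 'tcp_pos': array([ 0.19748419, -0.48615869,  0.23054847]), 'orientation': array([-3.14018035e+00, -7.02734323e-05,  3.85801738e-01]), 'wrist_force': array([ 0.18473648, -0.49345816, -0.74484634]), 'torque': array([ 6.67952623e-05, -2.28529123e-02,  1.39553585e-02]), 'finger_gap': 1.001445806127886}
```

View pics/a.png

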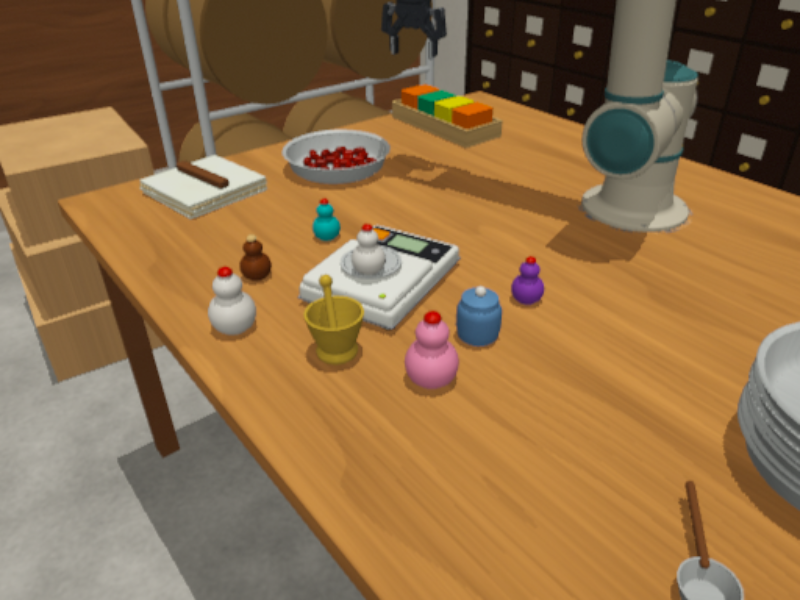

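View pics/b.png

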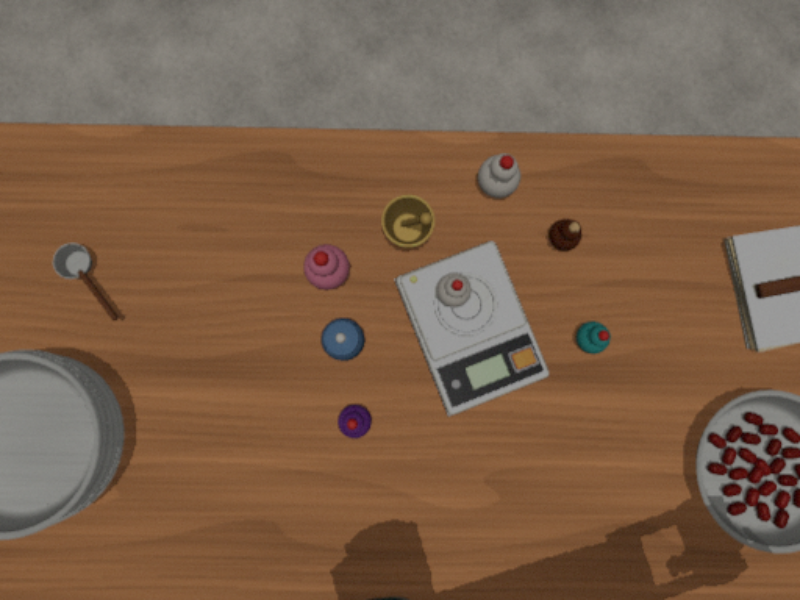

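The candidates for the bottle, in top-view pixels, are: white on the pan (455,290), large white on the counter (500,177), brown (565,235), pink (327,267), turquoise (593,337) and purple (355,421). I choose the small white one on the pan and will check it in a crop.

```bash
python3 - <<'E'
from h import *
a=cap('scene');b=cap('top')
A=cv2.resize(a['img'][130:220,185:305],(800,600),interpolation=cv2.INTER_CUBIC)[:, :]
B=cv2.resize(b['img'][150:270,250:355],(525,600),interpolation=cv2.INTER_CUBIC)
cv2.imwrite('pics/c.png',cv2.cvtColor(np.hstack([cv2.resize(A[:,80:620],(275,306)) if 0 else B]),cv2.COLOR_RGB2BGR))
cv2.imwrite('pics/d.png',cv2.cvtColor(A,cv2.COLOR_RGB2BGR))
for n,c in(('scene',a),('top',b)):
    hsv=cv2.cvtColor(c['img'],cv2.COLOR_RGB2HSV)
    for nm,m in(('orange',cv2.inRange(hsv,(12,170,150),(24,255,255))),('red',cv2.inRange(hsv,(0,150,120),(6,255,255))|cv2.inRange(hsv,(174,150,120),(180,255,255)))):
        k,_,st,ce=cv2.connectedComponentsWithStats(m)
        for s,q in zip(st[1:],ce[1:]):
            if s[4]>8 and 180<q[0]<370 and 80<q[1]<280: print(n,nm,s,q.round(1), ray(c,*q,0.047 if nm=='orange' else 0.144).round(4))
E
```

```text
scene orange [240  80  72  34 418] [274.9  95.8] [ 0.1976 -0.4277  0.047 ]
scene orange [337  81   5   5  11] [338.8  82.8] [-0.0832 -0.3749  0.047 ]
scene orange [266  82  15   9  33] [273.2  86.1] [ 0.1382 -0.508   0.047 ]
scene orange [322  84  63  34 371] [354.4  99. ] [-0.0017 -0.226   0.047 ]
scene orange [355  84  17  12  47] [365.   87.8] [-0.1191 -0.2752  0.047 ]
scene orange [305  94   9   9  27] [309.2  98.4] [ 0.1188 -0.3314  0.047 ]
scene orange [327  94   6   5  12] [329.3  95.8] [ 0.0451 -0.3032  0.047 ]
scene orange [256  96  10   4  18] [259.7  97.8] [ 0.2527 -0.4464  0.047 ]
scene orange [248  98   7   4  12] [250.8  99.2] [ 0.2858 -0.456   0.047 ]
scene orange [339 105  38  24 208] [359.2 117.7] [ 0.1089 -0.1099  0.047 ]
scene orange [260 106  26  10 108] [272.4 110.8] [ 0.2914 -0.3292  0.047 ]
scene orange [325 106   6   4  13] [327.9 107.5] [ 0.1267 -0.232   0.047 ]
scene orange [338 107   8   6  20] [341.4 109.6] [ 0.1043 -0.1909  0.047 ]
scene orange [312 109  26  11  88] [325.1 114.5] [ 0.1767 -0.1967  0.047 ]
scene orange [169 110  35  14 117] [182.6 116.9] [
[... 5790 characters left out ...]

scene red [209  96  26  11 130] [221.8 100.9] [ 0.5053 -0.3041  0.144 ]
scene red [198 104   4   3   9] [199.4 105.3] [ 0.5735 -0.3164  0.144 ]
scene red [205 127   5   3  12] [207.1 128.2] [ 0.6372 -0.1758  0.144 ]
scene red [232 144   6   4  20] [234.5 145.5] [ 0.6372 -0.056   0.144 ]
scene red [337 164   6   4  18] [339.3 165.9] [0.5156 0.1636 0.144 ]
scene red [271 199  11   9  70] [276.4 203.2] [0.7107 0.1828 0.144 ]
top red [321 100   7   6  32] [324.3 102.6] [ 0.819  -0.1342  0.144 ]
top red [201 161   8   8  42] [204.4 164.6] [0.6686 0.1397 0.144 ]
top red [290 179   6   5  21] [292.2 181.5] [ 0.6326 -0.0599  0.144 ]
top red [223 269   5   5  20] [225.  271.1] [0.4317 0.0879 0.144 ]
```

View pics/c.png

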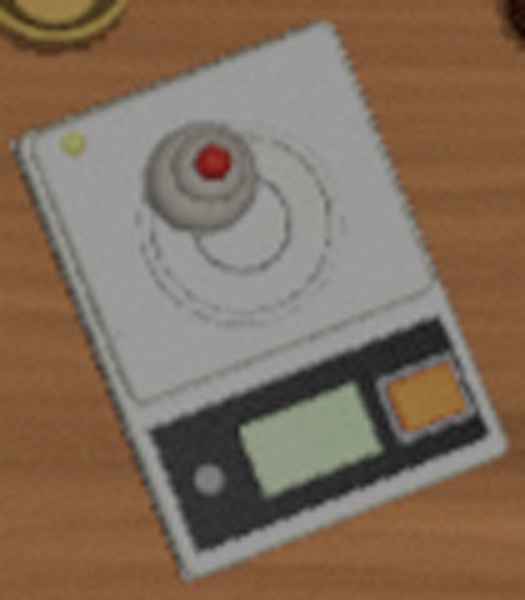

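View pics/d.png

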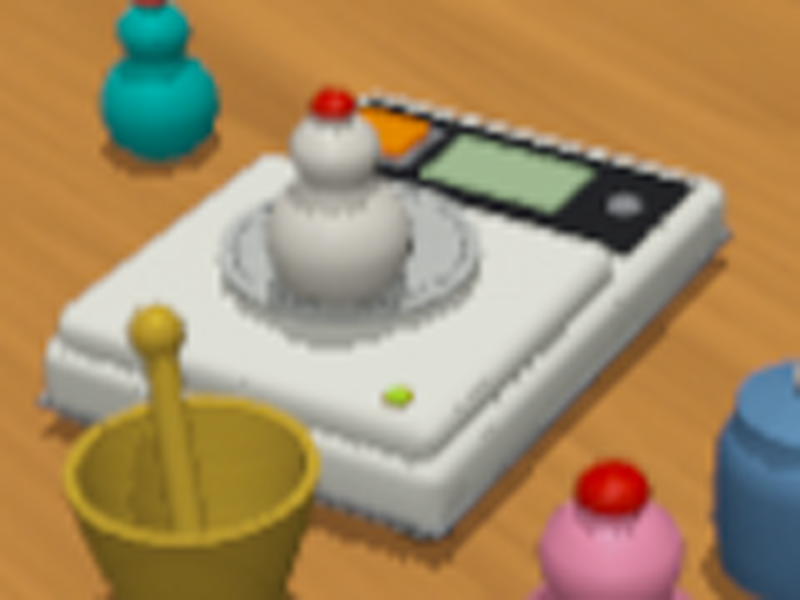

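```bash
python3 - <<'E'
from h import *
b=cap('top');a=cap('scene')
P=lambda x,y,z:ray(b,250+x/5-.4,150+y/5-.4,z)
Q=lambda x,y,z:ray(a,185+x/6.667-.4,130+y/6.667-.4,z)
pan=P(243,224,.064);print('pan',pan, 'edge r',np.linalg.norm(P(345,224,.064)-pan),np.linalg.norm(P(291,224,.064)-pan))
print('pan scene',(Q(222,252,.064)+Q(480,252,.064))/2)
print('belly top',P(202.5,178,.085),'stop',P(213,161,.142),'scene stop',Q(332,104,.141),'scene belly',Q(338,246,.085))
k=P(430,397,.047);print('key',k,'scene', Q(398,134,.047))
for z in(.047,):
  print('len',np.linalg.norm(P(450,360,z)-P(470,410,z)))
g=P(208,479,.041);print('grey',g)
yax=g-k;print('yaw from keys',np.degrees(np.arctan2(-yax[0],yax[1])))
for e in((P(146,430,.041),P(437,318,.041)),(P(195,550,.041),P(490,437,.041))):
  d=e[0]-e[1];print('yaw row',np.degrees(np.arctan2(-d[0],d[1])))
d=P(437,318,.041)-P(490,437,.041);print('yaw col',np.degrees(np.arctan2(d[1],d[0])))
s=lambda u,v,z:ray(b,u*.64,v*.64,z)
print('brown',s(565,236,.02),'jar',s(343,339,.06),'mortar',s(408,222,.06),'pink',s(327,267,.03),'teal',s(593,337,.02),'bigwhite',s(500,177,.03))
E
```

```text
pan [ 0.61232515 -0.08249439  0.064     ] edge r 0.0503947822317873 0.023702993631953658
pan scene [ 0.61493472 -0.08083666  0.064     ]
belly top [ 0.63206534 -0.06050972  0.085     ] stop [ 0.63218826 -0.05997318  0.142     ] scene stop [ 0.63335189 -0.06206128  0.141     ] scene belly [ 0.63608847 -0.05833839  0.085     ]
key [ 0.52895931 -0.17753798  0.047     ] scene [ 0.52695321 -0.17007049  0.047     ]
len 0.026492883790697162
grey [ 0.48726377 -0.06768857  0.041     ]
yaw from keys 20.785259867622752
yaw row 21.51912534088815
yaw row 21.206458558570443
yaw col 23.618768080358347
brown [ 0.73374791 -0.2539019   0.02      ] jar [0.55464736 0.10997264 0.06      ] mortar [0.74361795 0.01025568 0.06      ] pink [0.67363394 0.14156258 0.03      ] teal [ 0.56501952 -0.29687887  0.02      ] bigwhite [ 0.83063229 -0.1435814   0.03      ]
```

```bash
cat >> h.py <<'E'
def plan(pos,ang,tilt):
    """dp(mm), rot(deg) in current tool axes to reach TCP pos with tool x along heading ang, body leaning tilt to +x"""
    s=sensors.state(); R0=R.from_euler('xyz',s['orientation'])
    a,t=np.radians([ang,tilt]); d=np.array([np.cos(a),np.sin(a),0]); Z=np.array([0,0,1.])
    z=-np.sin(t)*d-np.cos(t)*Z; x=np.cos(t)*d-np.sin(t)*Z; M=R.from_matrix(np.c_[x,np.cross(z,x),z])
    print('dp',(R0.inv().apply(np.asarray(pos)-s['tcp_pos'])*1000).round(1),'rot',np.degrees((R0.inv()*M).as_rotvec()).round(1),'now',s['tcp_pos'].round(4),s['wrist_force'].round(1),s['time'])
E
python3 -c "
from h import *
plan([.6655,-.023,.23],48,10)"
```

```text
dp [ 607.9 -253.2    1.2] rot [ -2.3  -9.8 -25.8] now [ 0.1975 -0.4863  0.231 ] [-1.   0.3  0.2] 0.3
```

>>> {"api": "arm_command", "payload": {"claw": [0,0,0,0,0,0,0,0], "dp": [[30,-12,0],[80,-33,0],[130,-54,0],[180,-75,0],[230,-96,0],[280,-117,0],[320,-133,0],[340,-142,0]], "rot": [[0,0,-4],[0,0,-8],[0,0,-12],[0,0,-16],[0,0,-20],[0,0,-24],[0,0,-26],[0,0,-26]], "force": 20}}

```text
time: 1.3
tcp_pos: [0.4604, -0.2251, 0.231]
orientation: [-3.141, -0.0, 0.842]
wrist_force: [-0.2, -0.2, -0.2]
finger_gap: -0.002
```

```bash
python3 -c "
from h import *
plan([.6655,-.023,.23],48,10)"
```

```text
dp [287.4  18.5   1.1] rot [ -0.  -10.    0.3] now [ 0.4604 -0.2251  0.231 ] [-0.2 -0.2 -0.2] 1.3
```

>>> {"api": "arm_command", "payload": {"claw": [0,0,0,0,0,0,0,0], "dp": [[30,2,0],[80,5,0],[130,8,0],[180,11,0],[230,15,0],[270,17,0],[287,18,1],[287,18,1]], "rot": [[0,0,0],[0,0,0],[0,-2,0],[0,-4,0],[0,-6,0],[0,-8,0],[0,-10,0],[0,-10,0]]}}

```text
time: 2.3
tcp_pos: [0.6653, -0.0215, 0.2285]
orientation: [-3.139, 0.175, 0.845]
wrist_force: [-0.5, -0.6, -0.4]
finger_gap: -0.002
```

```bash
python3 -c "
from h import *
plan([.6655,-.023,.077],48,10)"
```

```text
dp [ 25.5   1.5 149.3] rot [-0.1  0.   0.4] now [ 0.6653 -0.0215  0.2285] [-0.5 -0.6 -0.4] 2.3
```

>>> {"api": "arm_command", "payload": {"claw": [0,0,0,0,0,0,0,0], "dp": [[4,0,25],[9,0,55],[14,1,85],[19,1,115],[23,1,135],[25,1,148],[26,1,151],[26,1,151]], "rot": [[0,0,0],[0,0,0],[0,0,0],[0,0,0],[0,0,0],[0,0,0],[0,0,0],[0,0,0]]}}

```text
time: 3.3
tcp_pos: [0.6658, -0.0226, 0.0762]
orientation: [-3.14, 0.174, 0.845]
wrist_force: [-0.5, -0.7, -0.3]
finger_gap: -0.005
```

```bash
python3 - <<'E'
from h import *
plan([.6655,-.023,.075],48,10)
a=cap('scene');b=cap('top')
A=cv2.resize(a['img'][120:210,195:295],(600,540),interpolation=cv2.INTER_CUBIC)
cv2.imwrite('pics/e.png',cv2.cvtColor(A,cv2.COLOR_RGB2BGR))
E
```

```text
dp [-0.3  0.1  1.3] rot [ 0.  -0.   0.4] now [ 0.6658 -0.0226  0.0762] [-0.5 -0.7 -0.3] 3.3
```

View pics/e.png

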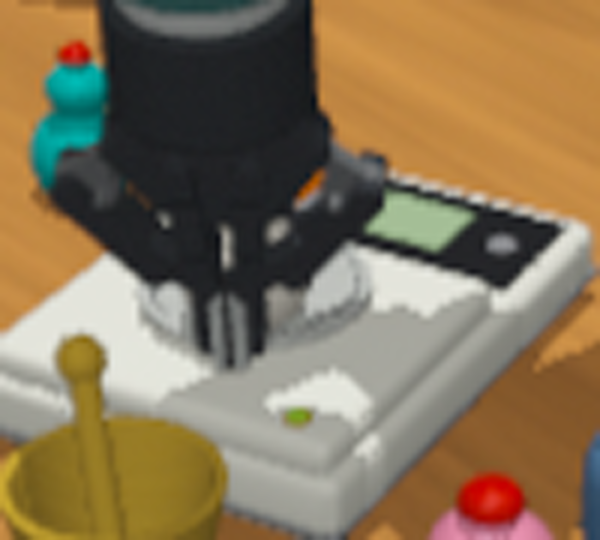

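>>> {"api": "arm_command", "payload": {"claw": [0,0,0,0,0,0,0,0], "dp": [[-2,0,0.4],[-5,0,0.9],[-8,0,1.4],[-11,0,1.9],[-14,0,2.5],[-17,0,3],[-19,0,3.4],[-20,0,3.5]], "rot": [[0,0,0],[0,0,0],[0,0,0],[0,0,0],[0,0,0],[0,0,0],[0,0,0],[0,0,0]]}}

```text
time: 4.4
tcp_pos: [0.6524, -0.0377, 0.0765]
orientation: [-3.141, 0.174, 0.845]
wrist_force: [0.2, 0.1, 0.3]
finger_gap: 0.001
```

```bash
cat >> h.py <<'E'
def look(f):
    b=cap('top'); cv2.imwrite(f,cv2.cvtColor(cv2.resize(b['img'][150:270,250:355],(525,600),interpolation=cv2.INTER_CUBIC),cv2.COLOR_RGB2BGR))
    a=cap('scene'); h=cv2.cvtColor(a['img'],cv2.COLOR_RGB2HSV); hb=cv2.cvtColor(b['img'],cv2.COLOR_RGB2HSV)
    for n,c,hh,(u0,u1,v0,v1) in(('scene',a,h,(215,275,125,175)),('top',b,hb,(275,325,165,215))):
        m=cv2.inRange(hh,(0,120,80),(8,255,255))|cv2.inRange(hh,(172,120,80),(180,255,255)); k=np.zeros_like(m);k[v0:v1,u0:u1]=m[v0:v1,u0:u1]
        v,u=np.nonzero(k)
        if len(u): print(n,len(u),u.mean().round(1),v.mean().round(1),ray(c,u.mean(),v.mean(),.142).round(4))
E
python3 - <<'E'
from h import *
look('pics/f.png');plan([.6655,-.023,.075],48,10)
E
```

```text
dp [19.7  0.  -1.9] rot [ 0.  -0.   0.4] now [ 0.6524 -0.0377  0.0765] [ 0.3 -0.2  0.6] 4.5
```

>>> {"api": "arm_command", "payload": {"claw": [0,0,0,0,0,0,0,0], "dp": [[-1.5,0,0.3],[-4,0,0.7],[-6.5,0,1.1],[-9,0,1.6],[-11,0,2],[-12,0,2.1],[-10,0,1.8],[-5,0,1]], "rot": [[0,0,0],[0,0,0],[0,0,0],[0,0,0],[0,0,0],[0,0,0],[0,0,0],[0,0,0]]}}

```text
time: 5.5
tcp_pos: [0.6491, -0.0415, 0.0765]
orientation: [-3.141, 0.174, 0.844]
wrist_force: [-0.3, -0.4, 0.1]
finger_gap: -0.004
```

>>> {"api": "arm_command", "payload": {"claw": [0,0,0,0,0,0,0,0], "dp": [[10,0,-2],[25,0,-4.5],[33,0,-15],[38,0,-40],[43,0,-70],[48,0,-100],[53,0,-125],[53,0,-130]], "rot": [[0,0,0],[0,0,0],[0,0,0],[0,0,0],[0,0,0],[0,0,0],[0,0,0],[0,0,0]]}}

```text
time: 6.5
tcp_pos: [0.6998, 0.015, 0.198]
orientation: [3.139, 0.171, 0.845]
wrist_force: [0.1, 0.6, 0.2]
finger_gap: -0.005
```

```bash
python3 - <<'E'
from h import *
look('pics/f.png');plan([.6655,-.023,.075],48,10)
E
```

```text
scene 18 235.7 141.7 [ 0.6214 -0.0732  0.142 ]
top 35 298.8 187.4 [ 0.6195 -0.0749  0.142 ]
dp [-28.6  -0.2 127.4] rot [ 0.1 -0.1  0.4] now [0.699  0.0143 0.1955] [-0.3  0.1 -0.5] 6.6
```

View pics/f.png

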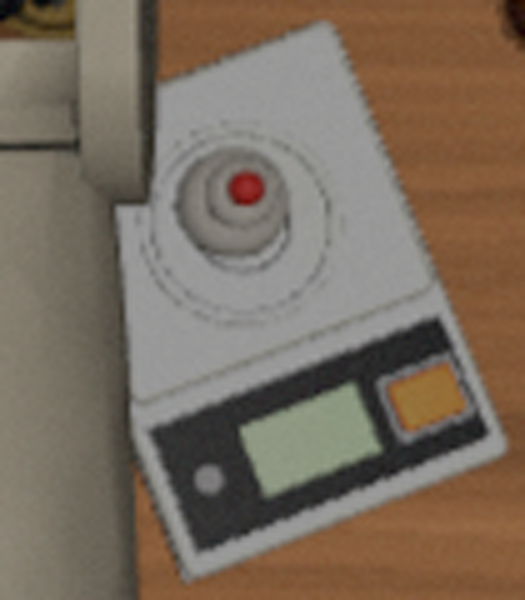

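>>> {"api": "arm_command", "payload": {"claw": [0,0,0,0,0,0,0,0], "dp": [[-4,0,20],[-10,0,45],[-16,0,70],[-21,0,95],[-25,0,112],[-28,0,124],[-29,0,127],[-29,0,127]], "rot": [[0,0,0],[0,0,0],[0,0,0],[0,0,0],[0,0,0],[0,0,0],[0,0,0],[0,0,0]]}}

```text
time: 7.6
tcp_pos: [0.6657, -0.0233, 0.076]
orientation: [3.141, 0.173, 0.844]
wrist_force: [-0.0, 0.5, 0.0]
finger_gap: 0.002
```

```bash
python3 -c "
from h import *
plan([.6374,-.0546,.076],48,10)"
```

```text
dp [-41.6  -0.4   7.3] rot [ 0.1 -0.1  0.4] now [ 0.6657 -0.0233  0.076 ] [-0.   0.5  0. ] 7.6
```

Total 41.6; contact is expected at about 31. I'll approach, then push slowly.

>>> {"api": "arm_command", "payload": {"claw": [0,0,0,0,0,0,0,0], "dp": [[-3,0,0.5],[-8,0,1.4],[-13,0,2.3],[-18,0,3.2],[-22,0,3.9],[-25,0,4.4],[-27,0,4.8],[-28,0,4.9]], "rot": [[0,0,0],[0,0,0],[0,0,0],[0,0,0],[0,0,0],[0,0,0],[0,0,0],[0,0,0]]}}

```text
time: 8.6
tcp_pos: [0.6468, -0.0446, 0.076]
orientation: [3.141, 0.173, 0.844]
wrist_force: [0.2, 0.4, 1.2]
finger_gap: -0.0
```

>>> {"api": "arm_command", "payload": {"claw": [0,0,0,0,0,0,0,0], "dp": [[-2,0,0.3],[-4.5,0,0.8],[-7,0,1.2],[-9.5,0,1.6],[-11.5,0,2],[-13,0,2.3],[-13.5,0,2.4],[-13.5,0,2.4]], "rot": [[0,0,0],[0,0,0],[0,0,0],[0,0,0],[0,0,0],[0,0,0],[0,0,0],[0,0,0]]}}

```text
time: 9.6
tcp_pos: [0.6376, -0.0549, 0.076]
orientation: [3.141, 0.173, 0.844]
wrist_force: [-0.2, -0.3, 0.2]
finger_gap: -0.003
```

>>> {"api": "arm_command", "payload": {"claw": [0,0,0,0,0,0,0,0], "dp": [[4,0,-1],[12,0,-2],[25,0,-5],[37,0,-20],[42,0,-50],[47,0,-80],[52,0,-110],[55,0,-130]], "rot": [[0,0,0],[0,0,0],[0,0,0],[0,0,0],[0,0,0],[0,0,0],[0,0,0],[0,0,0]]}}

```text
time: 10.6
tcp_pos: [0.6893, 0.0036, 0.1963]
orientation: [3.14, 0.172, 0.845]
wrist_force: [0.4, 0.4, -0.6]
finger_gap: 0.003
```

```bash
python3 - <<'E'
from h import *
look('pics/g.png');plan([.6655,-.023,.23],48,0)
E
```

```text
scene 21 235.4 139.6 [ 0.6157 -0.0827  0.142 ]
top 33 302.4 190.4 [ 0.6128 -0.0832  0.142 ]
dp [-41.1  -0.5 -26. ] rot [0.3 9.7 0.4] now [0.6899 0.0036 0.1974] [-0.1 -0.1  1.2] 10.7
```

View pics/g.png

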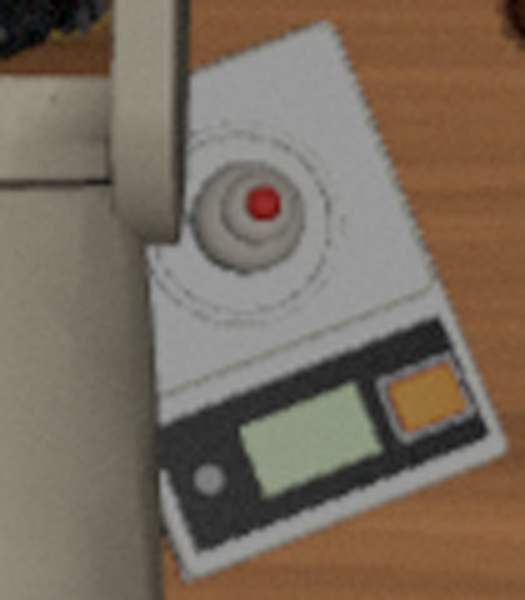

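```bash
python3 - <<'E'
from h import *
b=cap('top')
for p in((.6123,-.0825,.064),(.6123,-.0825,.085)): u=proj(b,p); print((u-[250-.4,150-.4])*5)
plan([.69,.004,.25],48,0);plan([.529,-.1765,.25],21.5,0)
E
```

```text
[243.01137127 224.05089796]
[247.96277199 219.27141026]
dp [ -8.2   0.2 -54. ] rot [0.2 9.8 0.4] now [0.6892 0.0032 0.1953] [ 0.3 -0.2 -0.8] 10.75
dp [-246.5   -0.5  -12.8] rot [ 2.4  9.6 26.9] now [0.6892 0.0032 0.1953] [ 0.3 -0.2 -0.8] 10.75
```

>>> {"api": "arm_command", "payload": {"claw": [0,0,0,0,0,0,0,0], "dp": [[-4,0,-27],[-8,0,-54],[-40,0,-48],[-85,0,-41],[-130,0,-33],[-180,0,-24],[-225,0,-16],[-246,0,-13]], "rot": [[0,0,0],[0,3,0],[0,6,4],[1,8,8],[2,9.6,13],[2,9.6,18],[2.4,9.6,23],[2.4,9.6,26.9]]}}

```text
time: 11.75
tcp_pos: [0.5282, -0.1778, 0.2489]
orientation: [-3.141, 0.001, 0.37]
wrist_force: [0.5, 0.5, 0.4]
finger_gap: -0.0
```

```bash
python3 - <<'E'
from h import *
plan([.529,-.1765,.06],21.5,0)
E
```

```text
dp [  1.5  -0.9 188.9] rot [-0.   0.1 -0.3] now [ 0.5282 -0.1778  0.2489] [0.5 0.5 0.4] 11.75
```

>>> {"api": "arm_command", "payload": {"claw": [0,0,0,0,0,0,0,0], "dp": [[0,0,30],[1,-1,70],[1,-1,110],[1,-1,145],[1,-1,170],[1,-1,185],[1,-1,189],[1,-1,189]], "rot": [[0,0,0],[0,0,0],[0,0,0],[0,0,0],[0,0,0],[0,0,0],[0,0,0],[0,0,0]]}}

```text
time: 12.75
tcp_pos: [0.529, -0.1766, 0.0605]
orientation: [3.141, 0.001, 0.37]
wrist_force: [0.2, 1.1, -0.3]
finger_gap: -0.0
```

```bash
python3 - <<'E'
from h import *
look('pics/x.png');plan([.529,-.1765,.047],21.5,0)
a=cap('scene');cv2.imwrite('pics/i.png',cv2.cvtColor(cv2.resize(a['img'][100:210,185:305],(655,600),interpolation=cv2.INTER_CUBIC),cv2.COLOR_RGB2BGR))
E
```

```text
scene 25 235.8 139.4 [ 0.6143 -0.083   0.142 ]
top 33 302.4 190.4 [ 0.6128 -0.0832  0.142 ]
dp [-0.1 -0.3 14.1] rot [ 0.1 -0.  -0.3] now [ 0.5292 -0.1768  0.0611] [0.2 0.2 0.5] 12.85
```

View pics/i.png

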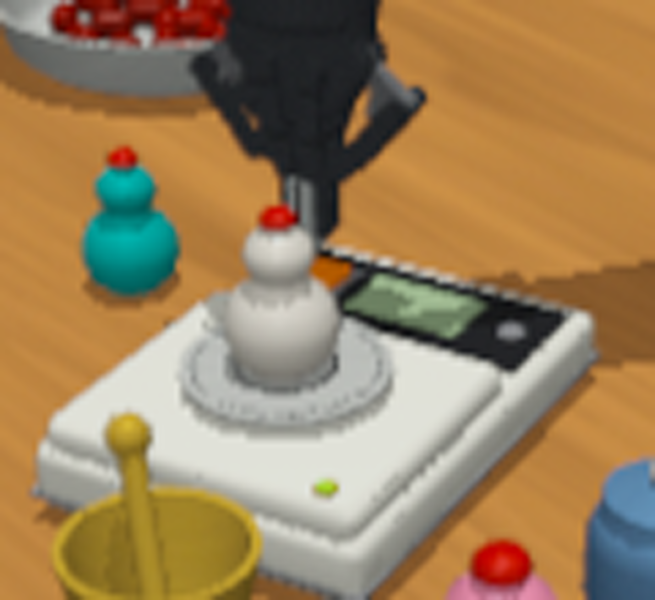

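>>> {"api": "arm_command", "payload": {"claw": [0,0,0,0,0,0,0,0], "dp": [[0,0,4],[0,0,9],[0,0,12],[0,0,14],[0,0,15.5],[0,0,16.5],[0,0,17.5],[0,0,17.5]], "rot": [[0,0,0],[0,0,0],[0,0,0],[0,0,0],[0,0,0],[0,0,0],[0,0,0],[0,0,0]]}}

```text
time: 13.9
tcp_pos: [0.5291, -0.1768, 0.0437]
orientation: [3.14, -0.0, 0.37]
wrist_force: [-2.3, 1.0, 3.0]
finger_gap: -0.005
```

```bash
python3 - <<'E'
from h import *
for i in range(4): s=sensors.state();print(s['tcp_pos'].round(4),s['wrist_force'].round(2)); cap('top')
E
```

```text
[ 0.5291 -0.1768  0.0437] [-2.32  1.02  3.  ]
[ 0.5292 -0.1768  0.0438] [-2.33  0.62  3.71]
[ 0.5292 -0.1768  0.0438] [-2.05  1.28  3.3 ]
[ 0.5292 -0.1768  0.0437] [-2.74  0.06  3.39]
```

>>> {"api": "arm_command", "payload": {"claw": [0,0,0,0,0,0,0,0], "dp": [[0,0,0.4],[0,0,0.8],[0,0,1.2],[0,0,1.5],[0,0,1.5],[0,0,1.5],[0,0,1.5],[0,0,1.5]], "rot": [[0,0,0],[0,0,0],[0,0,0],[0,0,0],[0,0,0],[0,0,0],[0,0,0],[0,0,0]]}}

```text
time: 15.1
tcp_pos: [0.5292, -0.1768, 0.043]
orientation: [3.14, -0.0, 0.37]
wrist_force: [-4.2, 0.9, 8.2]
finger_gap: 0.001
```

The force rose from about 3.4 to 8 N and z stopped at 0.043, so the key is on its stop. Releasing.

>>> {"api": "arm_command", "payload": {"claw": [0,0,0,0,0,0,0,0], "dp": [[0,0,-4],[0,0,-10],[0,0,-25],[0,0,-50],[0,0,-80],[0,0,-110],[0,0,-140],[0,0,-150]], "rot": [[0,0,0],[0,0,0],[0,0,0],[0,0,0],[0,0,0],[0,0,0],[0,0,0],[0,0,0]]}}

```text
time: 16.1
tcp_pos: [0.5299, -0.177, 0.1959]
orientation: [3.137, -0.003, 0.37]
wrist_force: [0.3, -0.5, -0.6]
finger_gap: -0.0
```

>>> {"api": "arm_command", "payload": {"claw": [0,0,0,0,0,0,0,0], "dp": [[0,0,0],[-30,30,0],[-60,60,0],[-90,90,0],[-110,110,0],[-120,120,0],[-120,120,0],[-120,120,0]], "rot": [[0,0,0],[0,0,0],[0,0,0],[0,0,0],[0,0,0],[0,0,0],[0,0,0],[0,0,0]]}}

```text
time: 17.1
tcp_pos: [0.4618, -0.3313, 0.1957]
orientation: [3.138, -0.003, 0.371]
wrist_force: [0.2, 0.1, 0.4]
finger_gap: 0.004
```

```bash
python3 - <<'E'
from h import *
look('pics/j.png');print(sensors.state()['wrist_force'],sensors.state()['tcp_pos'])
E
```

```text
scene 24 235.0 139.5 [ 0.6162 -0.0836  0.142 ]
top 33 302.4 190.4 [ 0.6128 -0.0832  0.142 ]
[-0.08151391  0.04604331  0.80400194] [ 0.4619065  -0.33128438  0.19593054]
```

View pics/j.png

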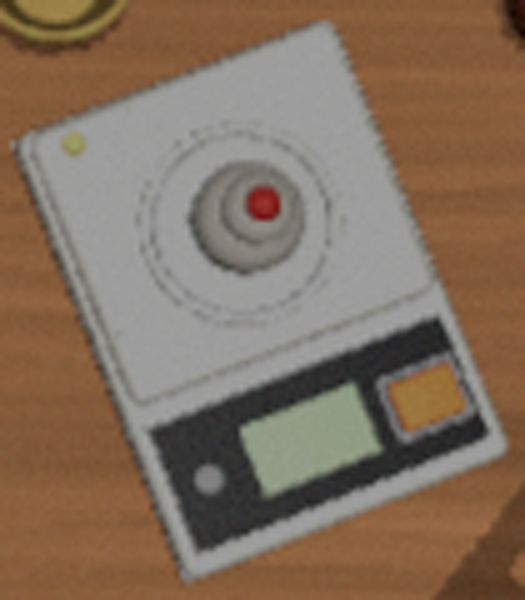

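The bottle's belly is at (248,217) in the crop, against (248,219) if it were exactly centred. The key looks as it did at the start, and the arm is clear.

```bash
python3 -c "
from h import *
print(workorder.job_done())"
```

```text
the job is handed in; nothing more can be done
None
```

I nudged the white bottle about 30 mm to the pan's centre with two slow pushes low on its belly, using the shut, slightly tilted fingers. I then backed off, pressed the tare key down to its stop, released it, moved clear and handed the job in at about 17 s.

- **Centring:** the last pictures put the bottle upright, about 1 mm off the pan's centre by the top camera and about 3 mm by the scene camera. The limit is 7.5 mm. The cameras disagree by about 2–3 mm, close to their stated calibration error.
- **Tare key:** the wrist force rose from about 3.4 N to 8 N and the tool stopped at z = 0.043 m, which matches a fully pressed key. Afterwards the key looked as it did at the start, but I did not measure its height.
- **Other things:** the arm never came near the brown bottle or the jar, and passed about 20 mm or more from the mortar by my estimate. I did not measure their positions again at the end.

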